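# Put the tamper away in the push-latch tool box

## Task

Put the tamper away for the night: press the front of the tool box's wooden lid once so that its push-push catch lets go and the lid springs open, then set the tamper upright, fully home in the empty round well (set it down, do not drop it). Then swing the lid down against its spring and press it once more until the catch holds it shut. Go gently on the lid, the catch is plastic and must never take more than 22 N; leave everything else on the counter where it is.

Things in the scene. Friction and masses are not known exactly. Their poses are not given: they have to be found in the camera images.
- toolbox: fixed steel box, 180 deep (its x) by 200 wide (y) by 122 mm high, 4 mm walls, dark wooden lid; origin centre of underside; x points from its front (robot side) to its hinge side, y left, z up. Side walls are flush with the shut lid's top, front wall only 104 mm high (gap under the lid). Inside, a black insert with two round wells: left (+y) empty, right holding a spare filter basket
- well (a point): centre of the floor of the empty well, 7 mm above the counter, at x = -28, y = +46 mm in the box frame; the well is 62 mm wide, 14 mm deep, its mouth chamfered 3 mm
- lid_hinge (a point): middle of the hinge line, along the box's y axis at its rear: x = +84, z = +118 mm in the box frame. The lid is 8 mm thick, 186 mm wide and reaches 173 mm forward of this line, press mark at 150 mm. A damped spring opens it; pushing it shut takes about 1 to 6 N at the front edge
- lid (a joint): lid angle, rad: latched 0 to 0.02 (the catch is set higher in some boxes: front flush to 2.5 mm proud), below 0 pressed past flush, 1.4 fully open. Freed and let up, it rises by itself to fully open in about 1 s. To shut, press into the same firm stop, then let up: it rises 6 mm and is held. A press that ends short of the stop may change nothing; one more full press frees it again
- press_spot (a point): point fixed to the box: where the middle of the 22 mm steel press mark on the lid is when it is exactly flush: x = -66, z = +122 mm in the box frame. Latched and pressed at the mark, force grows steadily; the catch trips just over 5 mm below where the lid rested (about 14 N), a firm stop follows before 6 mm (about 15 N), then force soars. More than 22 N on the lid breaks the catch
- tamper_center (a point): centre, half-way up, of the coffee tamper, which stands upright on the counter: 93 mm high, round steel base 58 mm wide and 19 mm high; from 24 to 93 mm above its underside a round dark wooden handle, up to 36 mm wide; 0.3 to 0.6 kg; z axis up along the handle
- cocoa_center (a point): centre of a cocoa shaker (bystander), upright, 44 mm wide, 90 mm high: leave it alone
- knock_box: black knock-out box (bystander), 130 by 143 by 75 mm, origin at its underside: leave it alone
- pitcher_small: small steel milk pitcher (bystander), 92 mm high, origin at its underside: leave it alone
- glass_shot: shot glass (bystander), 48 mm wide, 59 mm high, origin at its underside: leave it alone
- spoon_1: teaspoon lying flat (bystander), 136 mm long, 9 mm high, origin at its underside: leave it alone

How it is judged:
On the way, in this order (a step that is already met when the one before it is completed fails the run):
1. the catch has been tripped and the lid stands open (value of joint lid above 1.15 rad), for 0.2 s.
2. the tamper stands fully home in the empty well, let go (horizontal distance between tamper_center and well below 0.007 m and z of tamper_center in the frame of well below 0.0515 m and angle between tamper_center's own z axis and vertical below 0.1 rad and contact force between the fingers and tamper below 0.1 N), for 0.2 s.
At the end, for the whole second after the job is handed in: The lid is latched shut (within 0.04 rad, about 6 mm at the front, of flush) with nothing pressing on it, and the tamper stands upright (within 0.1 rad) in the well that was empty, its base on the well's floor (within 5 mm) and centred within 7 mm (value of joint lid below 0.04 rad and velocity of joint lid below 0.05 rad/s and horizontal distance between tamper_center and well below 0.007 m and z of tamper_center in the frame of well below 0.0515 m and angle between tamper_center's own z axis and vertical below 0.1 rad); the robot touches nothing.
It fails at once if the lid is pushed with more than 22 N (contact force between any of the fingers, the arm, tamper and lid above 22 N).
It fails at once if the tamper is dropped or rammed into the box (more than 60 N) (contact force between tamper and toolbox above 60 N).
It fails at once if a bystander is pushed more than 30 mm away (distance of any of cocoa_center, knock_box, pitcher_small, glass_shot, spoon_1 from where it was at the start of the episode above 0.03 m).
It also fails if it takes over 72 s, if anything falls off the work surface, if the arm or the gripper's body presses on something with over 40 N, if the wrist force passes 120 N, or if a joint passes its speed limit or range.

## Robot

A 6-joint arm with a two-finger parallel gripper is mounted at the origin on a cart in front of the work surface, level with it; the furniture and walls round the work are solid. World frame = base frame: x ahead of the robot, y to its left, z up, the work surface at z = 0. Lengths are in m, angles in rad, forces in N, time in s.
With the tool pointing down it reaches from about 0.325 to 0.9 m from the base axis. Payload 3.5 kg.
Tool frame: the origin (TCP) lies midway between the tips of the shut fingers; the grasp point (between the pads) lies grip_depth behind it (grip_depth is the distance from the TCP to the grasp point, in m); z points along the fingers, y is the line along which they close (so a half turn about z gives the same grasp; the last joint's range is limited). The gripper opens to 85 mm and grips with 20 to 120 N. Pads are 22 mm wide; open, the fingers measure 114 mm over their backs; the gripper's body (76 mm by 85 mm) begins 54 mm behind the grasp point. The pads swing forward as they close: fully open they stand 13 mm farther back than shut.
Start: joints at [-1.415, 0.276, -0.026, 1.268, 0, 1.467], TCP at [0.16, -0.604, 0.231] pointing down, gripper open.
Joint ranges: [-3.12, 3.12], [-0.85, 1.88], [-1.08, 1.24], [-1.95, 2.15], [-1.57, 1.53], [-3.14, 3.14]. Speed limits (rad/s): [2.57, 2.57, 3.14, 3.14, 3.14, 3.14].

## Interface

Orientations are given as a rotation vector (axis times angle).
In Python, from rig import * gives the robot as it stands.
- The arm moves only by the shell command python3 -m crank 'ROWS'. ROWS is JSON, a list of rows, each an object with "fingers": the opening, from -1 (shut) to 1 (fully open); "travel": the shift along the world's x, y, z in cm, a list of three; "turn": the turn about the world's z in degrees. A call has 1 to 8 rows; each row is the pose to reach, as a shift and turn from the pose commanded when the call began; what a row does not reach only later rows make up. A row lasts 1/10 s, in which the tool goes at most 50 mm and 8.59 degrees, less where a joint would pass 70% of its speed; a pose out of reach is approached as far as the arm can. A call with a gripper value outside its range is refused whole. The fingers move at their own pace and stop on an object; the grip force is fixed at half the most. Time passes only in rows, so rows that repeat a pose let the fingers close. It gives the time, the measured TCP pose, the force, the opening and the grip force at its end, in the units of the state.
- read_state(): the state, without advancing time (a new reading comes with each control period).
- snapshot(name): name is "scene" or "side" or "wrist"; returns a dict with "color" (480x640x3 uint8, red, green, blue), "mtx" (3x3 intrinsics, pixels), "eye" and "attitude" of the camera in the world. Camera axes: x right, y up, looking along -z (the intrinsics and any distortion apply to the point x, -y, -z); pixel columns grow to the right and rows downward; lengths in m; the calibration is good to about 2 mm. The wrist camera is an equidistant fisheye: a pixel r from the principal point sees the ray r / f radians off the axis. A picture is of the moment at which its call begins. There is no depth.
- hand_in(): hands the job in; it is judged then, once.
The state is a dict: "clock": time; "joint_pos": joint angles; "qvel": joint speeds; "joint_torque": joint torques, N m; "ee_pos": TCP position; "eef_rot": TCP orientation; "wrist_force": force on the tool from outside, world axes, zero at the start; "wrist_torque": the same for the moment, N m; "grip_width": opening from 0.0 (shut) to 1.0 (fully open); "finger_force": force on a finger pad.
Only numpy, scipy, OpenCV 4.12 (cv2) and the standard library are available. Lean on these libraries where they do the work, as an engineer would, in place of code of your own. Each camera call takes 0.05 s, during which the arm holds its last target. There are 200 camera calls.

## Working session

There is one attempt and no reset: what is moved stays moved. The work goes in short steps, Python scripts to look and compute and a shell command to move; the robot and the scene stay as the last step left them, time stands still between calls to the robot, and variables do not carry over. Pictures are saved under pics/ and viewed, at most 10 in all, crops included, and the job is handed in when it is done.

```bash
ls; mkdir -p pics; cat > h.py <<'E'
from rig import *
import numpy as np, cv2, pickle
def snap(name,fn):
    s=snapshot(name); pickle.dump(s,open(f'pics/{fn}.pkl','wb'))
    cv2.imwrite(f'pics/{fn}.png',cv2.cvtColor(s['color'],cv2.COLOR_RGB2BGR)); return s
E
python3 - <<'E'
from h import *
s=read_state(); print({k:np.round(v,3) for k,v in s.items()})
for n in ('scene','side'):
    c=snap(n,n); print(n,{k:(np.round(v,3).tolist() if k!='color' else 0) for k,v in c.items()})
try: print(grip_depth)
except Exception as e: print(e)
E
```

```text
pics
{'clock': np.float64(0.0), 'joint_pos': array([-1.415,  0.277, -0.028,  1.268, -0.   ,  1.467]), 'qvel': array([-0.   ,  0.   , -0.001, -0.001, -0.001,  0.   ]), 'joint_torque': array([ 2.0000e-03, -4.4551e+01,  2.9520e+01,  1.7000e-02,  0.0000e+00,
        0.0000e+00]), 'ee_pos': array([ 0.16 , -0.603,  0.23 ]), 'eef_rot': array([-3.113, -0.405,  0.   ]), 'wrist_force': array([ 0.614, -0.166,  0.318]), 'wrist_torque': array([-0.053, -0.014,  0.013]), 'finger_force': np.float64(0.0), 'grip_width': np.float64(0.999)}
scene {'color': 0, 'mtx': [[547.909, 0.0, 323.327], [0.0, 547.909, 242.092], [0.0, 0.0, 1.0]], 'eye': [-0.011, 0.951, 1.189], 'attitude': [0.249, -0.993, -2.444]}
side {'color': 0, 'mtx': [[462.704, 0.0, 327.953], [0.0, 462.704, 242.163], [0.0, 0.0, 1.0]], 'eye': [0.224, 0.623, 1.102], 'attitude': [0.177, -0.765, -2.601]}
0.0187
```

View pics/scene.png

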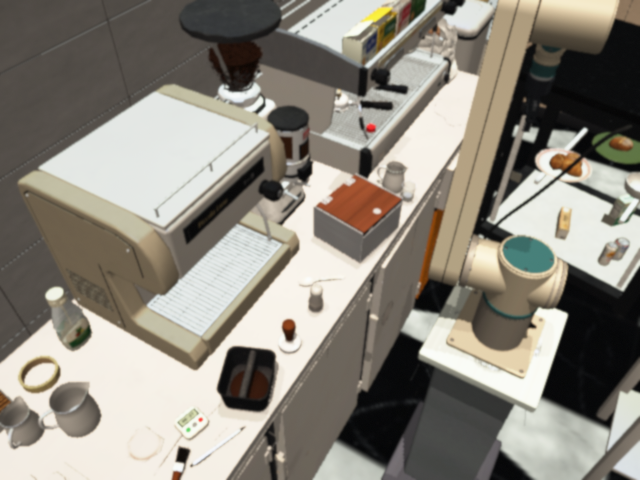

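View pics/side.png

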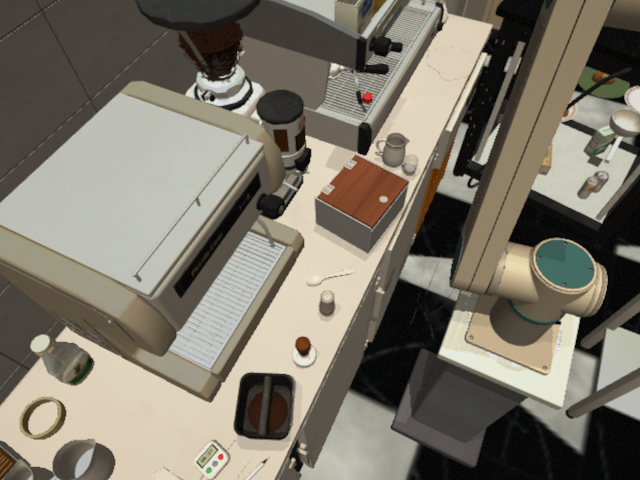

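The side view shows the box at about (360,200), with its press mark at (383,199). The tamper is at (304,350), the shaker at (327,302), the spoon at (330,277) and the knock box at (265,405). I'll enlarge both views to get precise pixels.

```bash
python3 - <<'E'
from h import *
a=cv2.imread('pics/side.png'); b=cv2.imread('pics/scene.png')
f=lambda im,x,y,w,h,k:cv2.resize(im[y:y+h,x:x+w],None,fx=k,fy=k,interpolation=cv2.INTER_CUBIC)
A=np.hstack([f(a,305,140,110,120,3.6)[:432,:396],f(b,305,165,110,120,3.6)[:432,:396]])
B=np.hstack([f(a,280,320,99,42,4),f(b,265,305,99,42,4)])
cv2.imwrite('pics/crop1.png',np.vstack([A,B]))
B=np.hstack([f(a,280,325,50,50,8),f(b,265,308,50,50,8)])
cv2.imwrite('pics/crop2.png',B)
E
```

```text
(no output)
```

View pics/crop1.png

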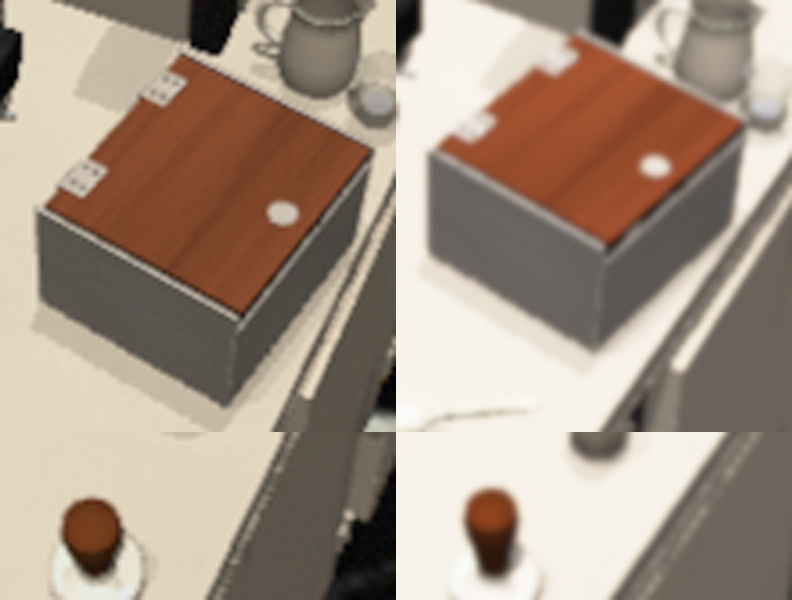

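View pics/crop2.png

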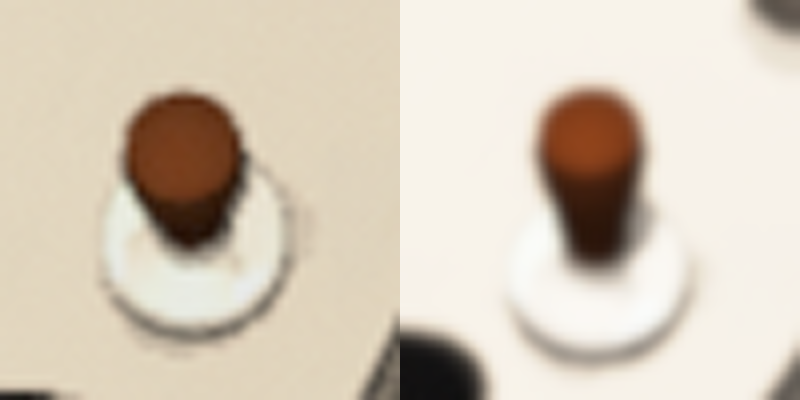

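```bash
cat >> h.py <<'E'
from scipy.spatial.transform import Rotation as R
from scipy.optimize import least_squares
def proj(c,P):
    P=np.atleast_2d(P); q=(P-c['eye'])@R.from_rotvec(c['attitude']).as_matrix()
    p=np.c_[q[:,0],-q[:,1],-q[:,2]]; K=c['mtx']
    return np.c_[K[0,0]*p[:,0]/p[:,2]+K[0,2],K[1,1]*p[:,1]/p[:,2]+K[1,2]]
def ray(c,uv,z):
    K=c['mtx']; d=np.array([(uv[0]-K[0,2])/K[0,0],-(uv[1]-K[1,2])/K[1,1],-1])
    d=R.from_rotvec(c['attitude']).as_matrix()@d; e=np.array(c['eye']); return e+d*(z-e[2])/d[2]
def load(n): return pickle.load(open(f'pics/{n}.pkl','rb'))
def box2w(p,P): 
    P=np.atleast_2d(P); return np.c_[P[:,:2]@np.array([[np.cos(p[2]),np.sin(p[2])],[-np.sin(p[2]),np.cos(p[2])]])+p[:2],P[:,2]]
E
python3 - <<'E'
from h import *
S,C=load('side'),load('scene')
cp=lambda o,k,p:(np.array(p)+.5)/k-.5+np.array(o)
pts=np.array([[-66,0,122],[-90,100,122],[-90,100,0],[90,100,122],[90,100,0],[-90,-100,122],[90,-100,122]])/1e3
so=cp((305,140),3.6,[[283,213],[240,320],[230,407],[38,208],[42,303],[372,150],[182,50]])
co=cp((305,165),3.6,[[259,166],[208,250],[201,350],[34,152],[34,258],[346,125],[184,32]])
def res(p,sep=False):
    P=box2w(p,pts); return np.r_[(proj(S,P)-so).ravel(),(proj(C,P)-co).ravel()]
r=least_squares(res,[.5,-.1,0],loss='soft_l1'); print(r.x,np.degrees(r.x[2])); print(r.fun.reshape(-1,2).round(1).tolist())
pickle.dump(r.x,open('box.pkl','wb'))
print(box2w(r.x,[[-.066,0,.122],[-.028,.046,.007]]))
for c,o,k,p in((S,(305,140),3.6,(283,213)),(C,(305,165),3.6,(259,166))): print('mark',ray(c,cp(o,k,p),.123))
print('tam',ray(S,cp((280,325),8,(184,147)),.093),ray(C,cp((265,308),8,(191,132)),.093))
print('base',ray(S,cp((280,325),8,(197,243)),.012),ray(C,cp((265,308),8,(199,277)),.012))
for n,u in(('cocoa top',(327,294)),('kb',(266,405))): print(n,ray(S,u,.08))
print('glass',ray(S,(410,165),.03),'pit',ray(S,(392,150),.045))
E
```

```text
[ 0.48717808 -0.1438753  -0.16404559] -9.399119708660251
[[0.5, 0.8], [0.3, 0.6], [-0.3, 1.2], [-0.5, 0.3], [-0.5, 0.0], [2.0, -1.3], [0.0, -0.8], [0.5, 0.6], [0.6, -0.0], [-0.3, 1.7], [-1.0, -1.4], [-1.1, -1.2], [2.7, -2.0], [-0.9, -1.2]]
[[ 0.42206416 -0.13309679  0.122     ]
 [ 0.46706629 -0.09392016  0.007     ]]
mark [ 0.42403602 -0.13439154  0.123     ]
mark [ 0.42401234 -0.13357952  0.123     ]
tam [0.44194356 0.30778756 0.093     ] [0.44047021 0.31043976 0.093     ]
base [0.4419877  0.30778771 0.012     ] [0.4415287  0.30886691 0.012     ]
cocoa top [0.44774723 0.16653489 0.08      ]
kb [0.45221012 0.46092627 0.08      ]
glass [ 0.41739741 -0.36478177  0.03      ] pit [ 0.48681463 -0.38591407  0.045     ]
```

```bash
python3 -m crank '[{"fingers":-1,"travel":[10,18,0],"turn":-12},{"fingers":-1,"travel":[10,18,0],"turn":-12},{"fingers":-1,"travel":[10,18,0],"turn":-12},{"fingers":-1,"travel":[10,18,0],"turn":-12},{"fingers":-1,"travel":[19.5,34,0],"turn":-24},{"fingers":-1,"travel":[19.5,34,0],"turn":-24},{"fingers":-1,"travel":[19.5,34,0],"turn":-24},{"fingers":-1,"travel":[19.5,34,0],"turn":-24}]'
python3 -m crank '[{"fingers":-1,"travel":[6.9,12.9,0],"turn":0},{"fingers":-1,"travel":[6.9,12.9,0],"turn":0},{"fingers":-1,"travel":[6.9,12.9,0],"turn":0},{"fingers":-1,"travel":[6.9,12.9,-6],"turn":0},{"fingers":-1,"travel":[6.9,12.9,-6],"turn":0},{"fingers":-1,"travel":[6.9,12.9,-6],"turn":0},{"fingers":-1,"travel":[6.9,12.9,-6],"turn":0}]'
```

```text
clock: 0.9
ee_pos: [0.3553, -0.2619, 0.231]
eef_rot: [-3.131, 0.251, 0.0]
wrist_force: [0.3, -0.7, -0.4]
grip_width: 0.001
finger_force: 0.0
clock: 1.6
ee_pos: [0.424, -0.1361, 0.1721]
eef_rot: [3.131, -0.254, 0.0]
wrist_force: [0.1, -1.4, 0.4]
grip_width: 0.003
finger_force: 0.0
```

```bash
python3 - <<'E'
from h import *
s=read_state(); print({k:np.round(v,4).tolist() for k,v in s.items()})
w=snap('wrist','w0'); print({k:np.round(v,4).tolist() for k,v in w.items() if k!='color'})
E
```

```text
{'clock': 1.6, 'joint_pos': [-0.4558, -0.0025, -0.4801, 1.0929, -0.0001, 2.8474], 'qvel': [-0.0082, -0.0123, 0.03, -0.006, -0.0007, 0.0006], 'joint_torque': [0.4455, -26.7102, 26.5657, 0.1026, 0.0146, -0.0006], 'ee_pos': [0.424, -0.1361, 0.1721], 'eef_rot': [3.1311, -0.2536, 0.0005], 'wrist_force': [0.1337, -1.3957, 0.3729], 'wrist_torque': [-0.0154, -0.0089, 0.0007], 'finger_force': 0.0, 'grip_width': 0.0029}
{'mtx': [[371.6483, 0.0, 317.6875], [0.0, 371.6483, 240.4953], [0.0, 0.0, 1.0]], 'eye': [0.4907, -0.1459, 0.3152], 'attitude': [-0.2003, 0.234, -1.7216]}
```

View pics/w0.png

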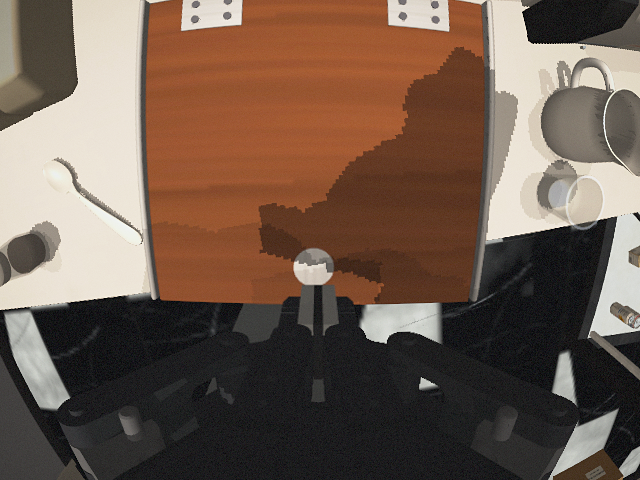

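The press mark is at (313,267). The front corners of the side walls are at (153,299) and (471,299), and the hinge plates are at (212,13) and (418,13). The camera sits on the hinge side of the gripper.

```bash
cat >> h.py <<'E'
def fray(c,uv,z):
    K=c['mtx']; dx,dy=(uv[0]-K[0,2])/K[0,0],(uv[1]-K[1,2])/K[1,1]; t=np.hypot(dx,dy)+1e-12
    d=np.array([np.sin(t)*dx/t,-np.sin(t)*dy/t,-np.cos(t)]); d=R.from_rotvec(c['attitude']).as_matrix()@d
    e=np.array(c['eye']); return e+d*(z-e[2])/d[2]
E
python3 - <<'E'
from h import *
w=load('w0'); m=fray(w,(313,267),.123); a=fray(w,(153,299),.122); b=fray(w,(471,299),.122)
h=[fray(w,p,.123) for p in((212,13),(418,13))]
print(m,a,b,np.linalg.norm(a-b)); d=a-b; print('yaw',np.degrees(np.arctan2(-d[0],d[1]))); d=h[0]-h[1];print('yaw',np.degrees(np.arctan2(-d[0],d[1])))
d=(h[0]+h[1])/2-m;print('yaw',np.degrees(np.arctan2(d[1],d[0])))
E
```

```text
[ 0.42345529 -0.13250796  0.123     ] [ 0.41732499 -0.03202701  0.122     ] [ 0.38627353 -0.22318786  0.122     ] 0.1936663700054227
yaw -9.226328612200374
yaw -9.472323778958717
yaw -9.755817538980628
```

```bash
python3 -m crank '[{"fingers":-1,"travel":[0,0.3,-3],"turn":0},{"fingers":-1,"travel":[0,0.3,-4.2],"turn":0},{"fingers":-1,"travel":[0,0.3,-4.2],"turn":0},{"fingers":-1,"travel":[0,0.3,-4.2],"turn":0}]'; python3 -m crank '[{"fingers":-1,"travel":[0,0,-0.2],"turn":0},{"fingers":-1,"travel":[0,0,-0.4],"turn":0},{"fingers":-1,"travel":[0,0,-0.4],"turn":0}]'
```

```text
clock: 2.05
ee_pos: [0.4243, -0.1329, 0.1301]
eef_rot: [3.131, -0.253, 0.001]
wrist_force: [0.0, -0.7, 0.4]
grip_width: -0.005
finger_force: 0.0
clock: 2.35
ee_pos: [0.4241, -0.1323, 0.1256]
eef_rot: [3.131, -0.251, 0.001]
wrist_force: [-0.0, -0.4, -0.2]
grip_width: 0.002
finger_force: 0.0
```

```bash
python3 -m crank '[{"fingers":-1,"travel":[0,0,-0.1],"turn":0},{"fingers":-1,"travel":[0,0,-0.2],"turn":0},{"fingers":-1,"travel":[0,0,-0.2],"turn":0}]';python3 -m crank '[{"fingers":-1,"travel":[0,0,-0.1],"turn":0},{"fingers":-1,"travel":[0,0,-0.1],"turn":0}]'; python3 -m crank '[{"fingers":-1,"travel":[0,0,-0.1],"turn":0},{"fingers":-1,"travel":[0,0,-0.1],"turn":0}]'
```

```text
clock: 2.65
ee_pos: [0.4241, -0.1322, 0.1234]
eef_rot: [3.131, -0.251, 0.0]
wrist_force: [0.8, -0.0, 2.0]
grip_width: 0.003
finger_force: 0.6
clock: 2.85
ee_pos: [0.4241, -0.1322, 0.1226]
eef_rot: [3.131, -0.251, 0.0]
wrist_force: [0.0, 0.0, 3.4]
grip_width: -0.002
finger_force: 1.9
clock: 3.05
ee_pos: [0.4241, -0.1322, 0.1216]
eef_rot: [3.131, -0.251, 0.0]
wrist_force: [-2.2, 1.9, 5.3]
grip_width: -0.001
finger_force: 2.7
```

```bash
python3 -m crank '[{"fingers":-1,"travel":[0,0,-0.1],"turn":0},{"fingers":-1,"travel":[0,0,-0.1],"turn":0}]'; python3 -m crank '[{"fingers":-1,"travel":[0,0,-0.1],"turn":0},{"fingers":-1,"travel":[0,0,-0.1],"turn":0}]'
```

```text
clock: 3.25
ee_pos: [0.4241, -0.1322, 0.1208]
eef_rot: [3.131, -0.251, 0.0]
wrist_force: [-2.2, 0.6, 7.1]
grip_width: 0.004
finger_force: 3.5
clock: 3.45
ee_pos: [0.4241, -0.1323, 0.12]
eef_rot: [3.131, -0.251, 0.0]
wrist_force: [-2.2, 1.9, 8.2]
grip_width: 0.003
finger_force: 4.2
```

```bash
python3 -m crank '[{"fingers":-1,"travel":[0,0,-0.1],"turn":0},{"fingers":-1,"travel":[0,0,-0.1],"turn":0}]'; python3 -m crank '[{"fingers":-1,"travel":[0,0,-0.07],"turn":0},{"fingers":-1,"travel":[0,0,-0.07],"turn":0}]'; python3 -m crank '[{"fingers":-1,"travel":[0,0,-0.05],"turn":0},{"fingers":-1,"travel":[0,0,-0.05],"turn":0}]'
```

```text
clock: 3.65
ee_pos: [0.4241, -0.1323, 0.1193]
eef_rot: [3.131, -0.251, 0.0]
wrist_force: [-4.1, 1.8, 10.4]
grip_width: -0.0
finger_force: 5.2
clock: 3.85
ee_pos: [0.4241, -0.1323, 0.1188]
eef_rot: [3.131, -0.251, 0.0]
wrist_force: [-3.5, 1.7, 10.9]
grip_width: -0.003
finger_force: 5.9
clock: 4.05
ee_pos: [0.4241, -0.1323, 0.1184]
eef_rot: [3.131, -0.251, 0.001]
wrist_force: [-4.5, 1.5, 12.6]
grip_width: -0.004
finger_force: 6.2
```

```bash
python3 -m crank '[{"fingers":-1,"travel":[0,0,-0.05],"turn":0},{"fingers":-1,"travel":[0,0,-0.05],"turn":0}]'; python3 -m crank '[{"fingers":-1,"travel":[0,0,-0.05],"turn":0},{"fingers":-1,"travel":[0,0,-0.05],"turn":0}]'
```

```text
clock: 4.25
ee_pos: [0.4241, -0.1323, 0.118]
eef_rot: [3.131, -0.251, 0.0]
wrist_force: [-4.5, 0.9, 12.9]
grip_width: 0.008
finger_force: 6.6
clock: 4.45
ee_pos: [0.4241, -0.1322, 0.1176]
eef_rot: [3.131, -0.251, 0.0]
wrist_force: [-4.9, 2.0, 13.7]
grip_width: -0.002
finger_force: 7.0
```

```bash
python3 -m crank '[{"fingers":-1,"travel":[0,0,-0.05],"turn":0},{"fingers":-1,"travel":[0,0,-0.05],"turn":0}]'; python3 -m crank '[{"fingers":-1,"travel":[0,0,-0.04],"turn":0},{"fingers":-1,"travel":[0,0,-0.04],"turn":0}]'
```

```text
clock: 4.65
ee_pos: [0.4241, -0.1323, 0.1172]
eef_rot: [3.131, -0.251, 0.0]
wrist_force: [-3.4, 1.5, 14.9]
grip_width: -0.0
finger_force: 7.3
clock: 4.85
ee_pos: [0.4241, -0.1323, 0.1169]
eef_rot: [3.131, -0.251, 0.001]
wrist_force: [-4.9, 1.3, 15.3]
grip_width: -0.0
finger_force: 7.7
```

```bash
python3 -m crank '[{"fingers":-1,"travel":[0,0,-0.04],"turn":0},{"fingers":-1,"travel":[0,0,-0.04],"turn":0}]'
```

```text
clock: 5.05
ee_pos: [0.4241, -0.1323, 0.1166]
eef_rot: [3.131, -0.251, 0.001]
wrist_force: [-4.4, 1.8, 15.7]
grip_width: -0.0
finger_force: 7.9
```

```bash
python3 -m crank '[{"fingers":-1,"travel":[0,0,-0.04],"turn":0},{"fingers":-1,"travel":[0,0,-0.04],"turn":0}]'
```

```text
clock: 5.25
ee_pos: [0.4241, -0.1323, 0.1162]
eef_rot: [3.131, -0.251, 0.001]
wrist_force: [-5.0, 2.2, 16.4]
grip_width: 0.0
finger_force: 8.2
```

```bash
python3 -m crank '[{"fingers":-1,"travel":[0,0,-0.03],"turn":0},{"fingers":-1,"travel":[0,0,-0.03],"turn":0}]'; python3 - <<'E'
from h import *
s=snap('side','press');s=read_state(); print(s['wrist_force'],s['finger_force'],s['ee_pos'])
E
```

```text
clock: 5.45
ee_pos: [0.4241, -0.1323, 0.116]
eef_rot: [3.131, -0.251, 0.001]
wrist_force: [-5.9, 3.1, 16.4]
grip_width: 0.002
finger_force: 8.4
[-5.39261582  2.78733312 15.93518732] 8.425767766311765 [ 0.42407509 -0.1322709   0.11598658]
```

```bash
python3 -m crank '[{"fingers":-1,"travel":[-0.3,0,2],"turn":0},{"fingers":-1,"travel":[-4,0.5,5],"turn":0},{"fingers":-1,"travel":[-8,1,8],"turn":0},{"fingers":-1,"travel":[-8.5,1,13],"turn":0},{"fingers":-1,"travel":[-8.5,1,17],"turn":0},{"fingers":-1,"travel":[-8.5,1,20],"turn":0},{"fingers":-1,"travel":[-8.5,1,20],"turn":9},{"fingers":-1,"travel":[-8.5,1,20],"turn":17}]'; python3 - <<'E'
from h import *
a=snap('side','s2')['color']; b=load('press')['color']
f=lambda im:cv2.cvtColor(cv2.resize(im[100:300,270:470],(400,400)),cv2.COLOR_RGB2BGR)
cv2.imwrite('pics/s2c.png',np.hstack([f(b),f(a)]))
E
```

```text
clock: 6.3
ee_pos: [0.3397, -0.1226, 0.3152]
eef_rot: [3.132, 0.224, 0.004]
wrist_force: [0.6, 0.5, -0.7]
grip_width: -0.001
finger_force: 0.0
```

View pics/s2c.png

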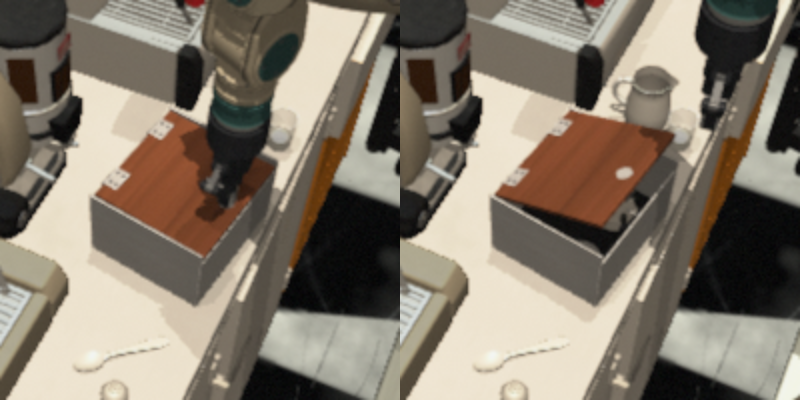

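The catch let go and the lid is rising, with its front edge up at about (640,180) in the right-hand crop. Next I'll move to the tamper with the fingers along x.

```bash
python3 -m crank '[{"fingers":1,"travel":[1,4.9,0],"turn":8.5},{"fingers":1,"travel":[2,9.8,0],"turn":17},{"fingers":1,"travel":[3,14.7,0],"turn":25.5},{"fingers":1,"travel":[4,19.6,0],"turn":34},{"fingers":1,"travel":[5,24.5,0],"turn":42.5},{"fingers":1,"travel":[6,29.4,0],"turn":51},{"fingers":1,"travel":[7,34.3,0],"turn":59.5},{"fingers":1,"travel":[8,38,0],"turn":68}]'; python3 -m crank '[{"fingers":1,"travel":[1.5,3,-4],"turn":5},{"fingers":1,"travel":[2,3,-8],"turn":5},{"fingers":1,"travel":[2,3,-11],"turn":5},{"fingers":1,"travel":[2,3,-11],"turn":5},{"fingers":1,"travel":[2,3,-11],"turn":5}]'; python3 - <<'E'
from h import *
w=snap('wrist','w1'); s=read_state(); print({k:np.round(s[k],4).tolist() for k in('clock','ee_pos','eef_rot','joint_pos')},w['eye'],w['attitude'])
c=snap('side','s3')['color']
cv2.imwrite('pics/w1v.png',cv2.cvtColor(np.hstack([cv2.resize(w['color'],(480,360)),c[60:420,200:500]]),cv2.COLOR_RGB2BGR))
E
```

```text
clock: 7.15
ee_pos: [0.4186, 0.2607, 0.3132]
eef_rot: [-2.473, -1.937, 0.001]
wrist_force: [0.9, -1.1, 0.0]
grip_width: 1.002
finger_force: 0.0
clock: 7.65
ee_pos: [0.4384, 0.2876, 0.2037]
eef_rot: [-2.393, -2.035, 0.003]
wrist_force: [-0.3, -0.3, 0.4]
grip_width: 1.005
finger_force: 0.0
{'clock': 7.7, 'ee_pos': [0.4396, 0.288, 0.2053], 'eef_rot': [2.3929, 2.035, 0.0023], 'joint_pos': [0.457, 0.1156, -0.2801, 1.1736, 0.0, 2.1891]} [0.44922121 0.35572735 0.34670086] [-0.27282642  0.02351657 -0.16107026]
```

View pics/w1v.png

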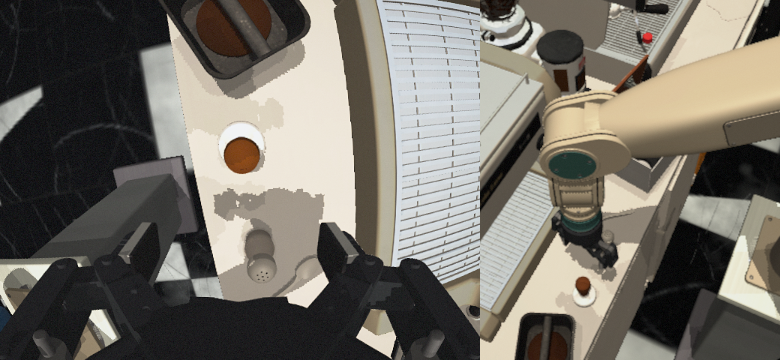

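The wrist view puts the tamper top at about (322,208) in full-frame pixels. The lid appears upright behind the arm in the side view.

```bash
python3 - <<'E'
from h import *
w=load('w1'); c=w['color'].astype(int)
m=((c[...,0]-c[...,2]>45)&(c[...,0]<200)).astype(np.uint8); m[:150]=0;m[240:]=0;m[:,:280]=0;m[:,370:]=0
n,l,st,ce=cv2.connectedComponentsWithStats(m); i=1+st[1:,4].argmax(); print(st[i],ce[i])
print(fray(w,ce[i],.09),fray(w,(322,208),.093))
E
```

```text
[ 299  183   47   49 1778] [321.9375703 207.5832396]
[0.44406669 0.30789998 0.09      ] [0.44412281 0.30816119 0.093     ]
```

```bash
python3 -m crank '[{"fingers":1,"travel":[0.35,2,-2],"turn":0},{"fingers":1,"travel":[0.35,2,-6],"turn":0},{"fingers":1,"travel":[0.35,2,-10],"turn":0},{"fingers":1,"travel":[0.35,2,-13],"turn":0},{"fingers":1,"travel":[0.35,2,-15],"turn":0},{"fingers":1,"travel":[0.35,2,-15],"turn":0}]'; python3 -m crank '[{"fingers":-1,"travel":[0,0,0],"turn":0},{"fingers":-1,"travel":[0,0,0],"turn":0},{"fingers":-1,"travel":[0,0,0],"turn":0},{"fingers":-1,"travel":[0,0,0],"turn":0},{"fingers":-1,"travel":[0,0,0],"turn":0},{"fingers":-1,"travel":[0,0,0],"turn":0}]'
```

```text
clock: 8.35
ee_pos: [0.4417, 0.3072, 0.0533]
eef_rot: [-2.393, -2.035, 0.004]
wrist_force: [-1.0, -0.0, 0.1]
grip_width: 0.999
finger_force: 0.0
clock: 8.95
ee_pos: [0.4442, 0.3086, 0.0562]
eef_rot: [2.391, 2.036, 0.006]
wrist_force: [0.7, -0.1, 5.6]
grip_width: 0.381
finger_force: 58.8
```

```bash
python3 -m crank '[{"fingers":-1,"travel":[0,0,2],"turn":0},{"fingers":-1,"travel":[0,0,6],"turn":0},{"fingers":-1,"travel":[0,0,10.5],"turn":0},{"fingers":-1,"travel":[0,0,15],"turn":0},{"fingers":-1,"travel":[0,-2,19],"turn":0},{"fingers":-1,"travel":[0,-5,22],"turn":0},{"fingers":-1,"travel":[0.5,-9.5,22],"turn":0},{"fingers":-1,"travel":[1,-14,22],"turn":0}]'; python3 -m crank '[{"fingers":-1,"travel":[0.5,-4.5,0],"turn":0},{"fingers":-1,"travel":[1,-9,0],"turn":0},{"fingers":-1,"travel":[1.5,-13.5,0],"turn":0},{"fingers":-1,"travel":[1.5,-18,0],"turn":0},{"fingers":-1,"travel":[1.5,-22.5,0],"turn":0},{"fingers":-1,"travel":[1.5,-27,0],"turn":0},{"fingers":-1,"travel":[1.5,-31.5,0],"turn":0},{"fingers":-1,"travel":[1.5,-35,0],"turn":0}]'; python3 -m crank '[{"fingers":-1,"travel":[0,0,0],"turn":0},{"fingers":-1,"travel":[0,0,0],"turn":0}]'; python3 - <<'E'
from h import *
w=snap('wrist','w2'); s=read_state(); print({k:np.round(s[k],4).tolist() for k in('clock','ee_pos','eef_rot','joint_pos','wrist_force')},w['eye'],w['attitude'])
c=snap('side','s4')['color']
cv2.imwrite('pics/w2v.png',cv2.cvtColor(np.hstack([cv2.resize(w['color'],(480,360)),c[0:360,200:500]]),cv2.COLOR_RGB2BGR))
E
```

```text
clock: 9.75
ee_pos: [0.4523, 0.1669, 0.275]
eef_rot: [2.389, 2.038, 0.002]
wrist_force: [1.3, -1.3, -5.1]
grip_width: 0.384
finger_force: 60.9
clock: 10.55
ee_pos: [0.4662, -0.1842, 0.273]
eef_rot: [-2.392, -2.034, 0.002]
wrist_force: [1.6, 0.8, -5.4]
grip_width: 0.378
finger_force: 60.9
clock: 10.75
ee_pos: [0.4663, -0.1823, 0.2729]
eef_rot: [-2.392, -2.032, 0.001]
wrist_force: [0.2, 1.3, -5.7]
grip_width: 0.381
finger_force: 60.8
{'clock': 10.8, 'ee_pos': [0.4664, -0.1815, 0.2731], 'eef_rot': [-2.3903, -2.0341, 0.0007], 'joint_pos': [-0.5008, 0.0364, -0.2215, 1.3158, 0.0007, 1.2307], 'wrist_force': [-0.1444, 0.5386, -5.3408]} [ 0.47726897 -0.11454897  0.41613516] [-0.26996443  0.02453141 -0.16171302]
```

View pics/w2v.png

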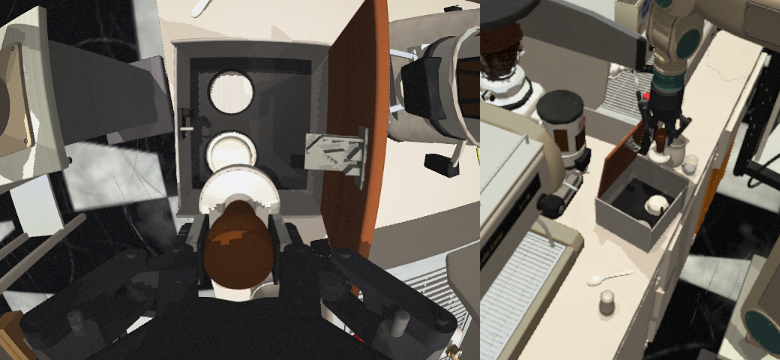

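In the wrist view the empty well is at full-frame (308,125), the basket at (308,205), and the held tamper base is centred at about x=318. The lid is fully open.

```bash
python3 - <<'E'
from h import *
w=load('w2'); c=w['color'].astype(int); s=c.sum(2)
def comp(m,x0,x1,y0,y1):
    k=np.zeros(m.shape,np.uint8); k[y0:y1,x0:x1]=m[y0:y1,x0:x1]; n,l,st,ce=cv2.connectedComponentsWithStats(k); i=1+st[1:,4].argmax(); return st[i],ce[i],(l==i).astype(np.uint8)
st,ce,m=comp(s>450,260,360,80,168); cn=max(cv2.findContours(m,0,1)[0],key=len); e=cv2.fitEllipse(cn); print('well',st,ce,e)
for z in(.007,.021): 
    q=[fray(w,p,z) for p in cn[:,0,:].astype(float)]; q=np.array(q)[:,:2]
    f=least_squares(lambda p:np.hypot(*(q-p[:2]).T)-p[2],[.47,-.09,.03],loss='soft_l1',f_scale=.001); print(z,f.x)
print('mark-pred',[.4688,-.0943])
for v in range(214,262,6): print(v,''.join('#' if x>480 else '+' if x>300 else '.' for x in s[v,250:390:2]))
E
```

```text
well [ 280  100   57   51 2295] [308.49106754 124.35816993] ((308.4814453125, 124.37393951416016), (51.1617317199707, 55.356712341308594), 79.8029556274414)
0.007 [ 0.46914583 -0.0956234   0.02918253]
0.021 [ 0.46942341 -0.09627662  0.02818201]
mark-pred [0.4688, -0.0943]
214 .............+############################+##+........................
220 ..............+#############++....++.....++##.........................
226 ................#####.++#########+++#########++.......................
232 ..................+################################+..................
238 ...............#######################################+...............
244 ............+############################################.............
250 ...........################################################...........
256 .........+##################################################+.........
```

```bash
python3 - <<'E'
from h import *
w=load('w2'); P=[(280,238),(359,238),(274,244),(365,244),(272,250),(369,250),(268,256),(371,256),(287,232),(352,232),(310,224),(325,224)]
for z in(.217,.225,.236):
    q=np.array([fray(w,p,z) for p in P])[:,:2]
    f=least_squares(lambda p:np.hypot(*(q-p[:2]).T)-.029,[.466,-.18]); print(z,f.x,np.abs(f.fun).max())
E
```

```text
0.217 [ 0.46608291 -0.1867676 ] 0.0016394157652746648
0.225 [ 0.46626849 -0.18545115] 0.0011398357753288103
0.236 [ 0.46652656 -0.18362097] 0.0004887052450082904
```

```bash
python3 -m crank '[{"fingers":-1,"travel":[0.27,4.5,0],"turn":0},{"fingers":-1,"travel":[0.27,8.7,0],"turn":0},{"fingers":-1,"travel":[0.27,8.7,-3],"turn":0},{"fingers":-1,"travel":[0.27,8.7,-7],"turn":0},{"fingers":-1,"travel":[0.27,8.7,-11],"turn":0},{"fingers":-1,"travel":[0.27,8.7,-14.5],"turn":0},{"fingers":-1,"travel":[0.27,8.7,-17.5],"turn":0},{"fingers":-1,"travel":[0.27,8.7,-17.5],"turn":0}]'; python3 -m crank '[{"fingers":-1,"travel":[0,0,0],"turn":0},{"fingers":-1,"travel":[0,0,0],"turn":0}]'; python3 - <<'E'
from h import *
w=snap('wrist','w3'); s=read_state(); print({k:np.round(s[k],4).tolist() for k in('clock','ee_pos','wrist_force')})
cv2.imwrite('pics/w3v.png',cv2.cvtColor(w['color'],cv2.COLOR_RGB2BGR))
E
```

```text
clock: 11.65
ee_pos: [0.4651, -0.0922, 0.0948]
eef_rot: [-2.382, -2.033, 0.008]
wrist_force: [-2.2, 0.4, -4.9]
grip_width: 0.381
finger_force: 61.4
clock: 11.85
ee_pos: [0.4721, -0.0953, 0.1013]
eef_rot: [2.388, 2.036, 0.003]
wrist_force: [0.6, -0.0, -4.4]
grip_width: 0.38
finger_force: 61.4
{'clock': 11.9, 'ee_pos': [0.4723, -0.0956, 0.1015], 'wrist_force': [-0.3187, -0.1055, -4.3212]}
```

View pics/w3v.png

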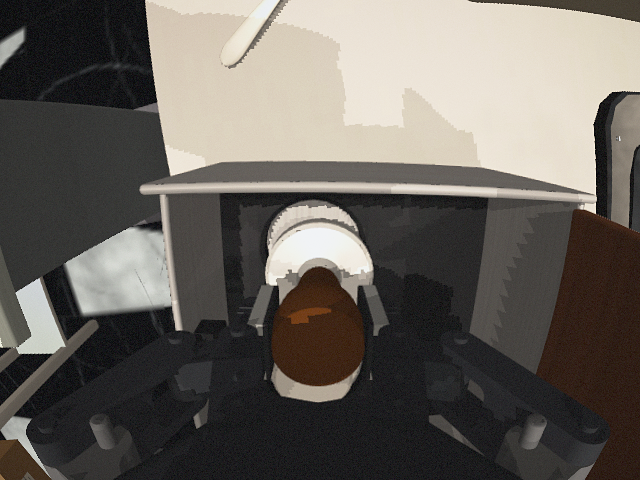

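The tamper is above the well, whose rim is visible at (312,225). The arm seems to be still settling, so I'll check.

```bash
python3 -m crank '[{"fingers":-1,"travel":[0,0,0],"turn":0},{"fingers":-1,"travel":[0,0,0],"turn":0},{"fingers":-1,"travel":[0,0,0],"turn":0},{"fingers":-1,"travel":[0,0,0],"turn":0}]'; python3 -m crank '[{"fingers":-1,"travel":[0,0,0],"turn":0},{"fingers":-1,"travel":[0,0,0],"turn":0}]'; python3 - <<'E'
from h import *
w=snap('wrist','w4');s=w['color'].astype(int).sum(2); print(read_state()['ee_pos'])
for v in range(192,276,6): print(v,''.join('#' if x>480 else '+' if x>300 else '.' for x in s[v,250:390:2]))
E
```

```text
clock: 12.3
ee_pos: [0.4703, -0.0953, 0.0994]
eef_rot: [2.392, 2.036, 0.0]
wrist_force: [-0.8, 0.5, -4.5]
grip_width: 0.383
finger_force: 61.4
clock: 12.5
ee_pos: [0.4701, -0.0952, 0.0991]
eef_rot: [-2.392, -2.037, 0.0]
wrist_force: [0.3, 0.8, -4.5]
grip_width: 0.377
finger_force: 61.4
[ 0.47005701 -0.09520746  0.09903271]
192 +++++.......................++++++++++++++++++++++++++++++++++++++++++
198 ......................................................................
204 .........................++++++++++++++++++...........................
210 ...................++###########################+.....................
216 ...............+####################################..................
222 .............++#########++....++++###+++......+#######................
228 ............+######+.+##########################...++###..............
234 ...........++###.###################################+.+++.............
240 ..........+##+#########################################+..............
246 ...........###############################################............
252 ..........#################################################+..........
258 .........####################################################.........
264 ........################################+++##################+........
270 ........###############+.###+............+++++#+############++........
```

```bash
python3 - <<'E'
from h import *
w=load('w4')
def fit(P,z,r,free=False):
    q=np.array([fray(w,p,z) for p in P])[:,:2]
    f=least_squares(lambda p:np.hypot(*(q-p[:2]).T)-(p[2] if free else r),[.47,-.095,r]); print(z,f.x,np.abs(f.fun).max())
T=[(269,252),(369,252),(268,258),(371,258),(266,264),(373,264),(283,234),(354,234),(272,246),(366,246)]
fit(T,.062,.029)
W=[(288,210),(346,210),(280,216),(354,216),(276,222),(357,222),(274,228),(361,228),(300,204),(335,204)]
for z in(.018,.021): fit(W,z,.033); fit(W,z,.031)
E
```

```text
0.062 [ 0.47008989 -0.09645977  0.029     ] 0.0007057028313162683
0.018 [ 0.4687536  -0.09735844  0.033     ] 0.0013996491708363965
0.018 [ 0.46918061 -0.09471374  0.031     ] 0.0007302293596800381
0.021 [ 0.46881879 -0.09699187  0.033     ] 0.0015118519923161544
0.021 [ 0.46924306 -0.09436473  0.031     ] 0.0008705450189698365
```

```bash
python3 -m crank '[{"fingers":-1,"travel":[-0.1,0.1,-0.7],"turn":0},{"fingers":-1,"travel":[-0.1,0.1,-1.4],"turn":0},{"fingers":-1,"travel":[-0.1,0.1,-2],"turn":0},{"fingers":-1,"travel":[-0.1,0.1,-2],"turn":0},{"fingers":-1,"travel":[-0.1,0.1,-2],"turn":0}]'; python3 -m crank '[{"fingers":-1,"travel":[0,0,-0.2],"turn":0},{"fingers":-1,"travel":[0,0,-0.4],"turn":0},{"fingers":-1,"travel":[0,0,-0.4],"turn":0}]'; python3 -m crank '[{"fingers":-1,"travel":[0,0,-0.2],"turn":0},{"fingers":-1,"travel":[0,0,-0.4],"turn":0},{"fingers":-1,"travel":[0,0,-0.4],"turn":0}]'
```

```text
clock: 13.05
ee_pos: [0.4688, -0.0941, 0.0786]
eef_rot: [-2.391, -2.036, 0.001]
wrist_force: [0.2, -0.5, -4.5]
grip_width: 0.381
finger_force: 61.4
clock: 13.35
ee_pos: [0.4699, -0.0941, 0.0759]
eef_rot: [2.391, 2.036, 0.002]
wrist_force: [-0.8, 2.0, 0.6]
grip_width: 0.382
finger_force: 61.9
clock: 13.65
ee_pos: [0.4705, -0.0929, 0.0747]
eef_rot: [-2.391, -2.037, -0.007]
wrist_force: [-7.5, 8.0, 23.1]
grip_width: 0.383
finger_force: 63.9
```

```bash
python3 -m crank '[{"fingers":-1,"travel":[-0.1,0.1,0.4],"turn":0},{"fingers":-1,"travel":[-0.2,0.2,0.5],"turn":0},{"fingers":-1,"travel":[-0.2,0.2,0.5],"turn":0},{"fingers":-1,"travel":[-0.2,0.2,0.5],"turn":0}]'; python3 -m crank '[{"fingers":-1,"travel":[0,0,-0.2],"turn":0},{"fingers":-1,"travel":[0,0,-0.4],"turn":0},{"fingers":-1,"travel":[0,0,-0.4],"turn":0}]';  python3 -m crank '[{"fingers":-1,"travel":[0,0,-0.15],"turn":0},{"fingers":-1,"travel":[0,0,-0.3],"turn":0},{"fingers":-1,"travel":[0,0,-0.3],"turn":0}]'
```

```text
clock: 14.05
ee_pos: [0.4668, -0.0921, 0.0755]
eef_rot: [-2.391, -2.036, 0.001]
wrist_force: [1.0, -0.3, -4.9]
grip_width: 0.381
finger_force: 61.5
clock: 14.35
ee_pos: [0.4668, -0.0921, 0.0715]
eef_rot: [-2.391, -2.036, 0.001]
wrist_force: [-0.2, -0.4, -4.7]
grip_width: 0.384
finger_force: 61.4
clock: 14.65
ee_pos: [0.4669, -0.0921, 0.0688]
eef_rot: [-2.392, -2.036, 0.001]
wrist_force: [-0.0, 0.8, -4.5]
grip_width: 0.383
finger_force: 61.4
```

```bash
python3 -m crank '[{"fingers":-1,"travel":[0,0,-0.2],"turn":0},{"fingers":-1,"travel":[0,0,-0.35],"turn":0},{"fingers":-1,"travel":[0,0,-0.35],"turn":0}]';  python3 -m crank '[{"fingers":-1,"travel":[0,0,-0.1],"turn":0},{"fingers":-1,"travel":[0,0,-0.1],"turn":0}]'; python3 -m crank '[{"fingers":-1,"travel":[0,0,-0.1],"turn":0},{"fingers":-1,"travel":[0,0,-0.1],"turn":0}]'
```

```text
clock: 14.95
ee_pos: [0.4669, -0.0921, 0.0653]
eef_rot: [-2.392, -2.036, 0.0]
wrist_force: [0.9, -0.5, -5.1]
grip_width: 0.382
finger_force: 61.4
clock: 15.15
ee_pos: [0.467, -0.0922, 0.0645]
eef_rot: [-2.392, -2.037, 0.0]
wrist_force: [0.3, -0.0, -4.8]
grip_width: 0.382
finger_force: 61.4
clock: 15.35
ee_pos: [0.4671, -0.0922, 0.0635]
eef_rot: [-2.392, -2.037, 0.0]
wrist_force: [-0.4, 0.3, -5.1]
grip_width: 0.381
finger_force: 61.4
```

```bash
python3 -m crank '[{"fingers":-1,"travel":[0,0,-0.1],"turn":0},{"fingers":-1,"travel":[0,0,-0.1],"turn":0}]'; python3 -m crank '[{"fingers":-1,"travel":[0,0,-0.1],"turn":0},{"fingers":-1,"travel":[0,0,-0.1],"turn":0}]'; python3 -m crank '[{"fingers":-1,"travel":[0,0,-0.1],"turn":0},{"fingers":-1,"travel":[0,0,-0.1],"turn":0}]'
```

```text
clock: 15.55
ee_pos: [0.4674, -0.0925, 0.0633]
eef_rot: [2.391, 2.036, -0.001]
wrist_force: [-1.6, -0.7, 1.4]
grip_width: 0.379
finger_force: 61.9
clock: 15.75
ee_pos: [0.4676, -0.0929, 0.0631]
eef_rot: [2.391, 2.036, -0.001]
wrist_force: [-2.8, 0.1, 8.3]
grip_width: 0.381
finger_force: 62.6
clock: 15.95
ee_pos: [0.4677, -0.0931, 0.063]
eef_rot: [2.391, 2.035, -0.001]
wrist_force: [-5.7, -0.6, 15.4]
grip_width: 0.378
finger_force: 63.2
```

```bash
python3 -m crank '[{"fingers":-1,"travel":[0,0,0.2],"turn":0},{"fingers":0.2,"travel":[0,0,0.25],"turn":0},{"fingers":0.2,"travel":[0,0,0.25],"turn":0},{"fingers":0.2,"travel":[0,0,0.25],"turn":0},{"fingers":0.2,"travel":[0,0,0.25],"turn":0}]'; python3 -m crank '[{"fingers":0.2,"travel":[0,0,1],"turn":0},{"fingers":0.2,"travel":[0,0,3],"turn":0},{"fingers":0.2,"travel":[0,0,6],"turn":0},{"fingers":0.2,"travel":[0,0,10],"turn":0},{"fingers":0.2,"travel":[0,0,14],"turn":0},{"fingers":0.2,"travel":[0,0,18],"turn":0},{"fingers":0.2,"travel":[-2,-5,20],"turn":0},{"fingers":0.2,"travel":[-2,-9,20],"turn":0}]';python3 -m crank '[{"fingers":-1,"travel":[0,0,0],"turn":0},{"fingers":-1,"travel":[0,0,0],"turn":0},{"fingers":-1,"travel":[0,0,0],"turn":0}]'; python3 - <<'E'
from h import *
w=snap('wrist','w5'); s=read_state(); print({k:np.round(s[k],4).tolist() for k in('clock','ee_pos','wrist_force','joint_pos')},w['eye'],w['attitude'])
c=snap('side','s5')['color']
cv2.imwrite('pics/w5v.png',cv2.cvtColor(np.hstack([cv2.resize(w['color'],(480,360)),c[0:360,200:500]]),cv2.COLOR_RGB2BGR))
E
```

```text
clock: 16.45
ee_pos: [0.4674, -0.0922, 0.0631]
eef_rot: [2.392, 2.037, 0.001]
wrist_force: [-0.3, -0.2, -0.3]
grip_width: 0.6
finger_force: 0.0
clock: 17.25
ee_pos: [0.4481, -0.1827, 0.2679]
eef_rot: [2.383, 2.037, 0.004]
wrist_force: [0.6, 0.2, -0.3]
grip_width: 0.596
finger_force: 0.0
clock: 17.55
ee_pos: [0.4467, -0.1814, 0.2629]
eef_rot: [-2.391, -2.036, -0.0]
wrist_force: [-0.8, 0.9, -1.4]
grip_width: 0.094
finger_force: 0.0
{'clock': 17.6, 'ee_pos': [0.4468, -0.1811, 0.2627], 'wrist_force': [-0.6798, 0.1207, 0.3827], 'joint_pos': [-0.5195, 0.0061, -0.2742, 1.2918, 0.0003, 1.2104]} [ 0.45730757 -0.11344632  0.40603252] [-0.27094734  0.02248185 -0.15955563]
```

View pics/w5v.png

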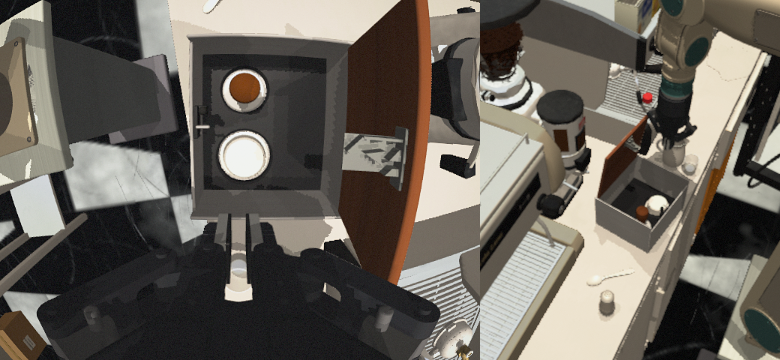

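The tamper stands in the left well at crop (244,88), with the basket at (243,155) and the lid fully open. Next I'll check the space behind the lid for closing.

```bash
python3 - <<'E'
from h import *
S,C=load('side'),load('scene'); b=np.array([.4888,-.1445,np.radians(-9.4)])
pickle.dump(b,open('box.pkl','wb')); print('mark/well/hinge',box2w(b,[[-.066,0,.122],[-.028,.046,.007],[.084,0,.118]]))
for n,u,v in(('canister lid',(281,103),(290,117)),('canister base',(294,165),(300,172)),('knob',(270,205),(270,188)),('spout',(290,185),(285,205)),('machine corner',(365,140),(368,165)),('machine top black knob',(382,45),(380,75)),('red',(367,97),(371,127))):
    f=least_squares(lambda P:np.r_[proj(S,P)[0]-u,proj(C,P)[0]-v],[.6,-.1,.2]); P=f.x; d=P[:2]-b[:2]; c,s=np.cos(b[2]),np.sin(b[2])
    print(n,P.round(3),'box',np.round([c*d[0]+s*d[1],-s*d[0]+c*d[1]],3),'err',np.abs(f.fun).max().round(1))
# lid top edge in w5 (full px) near centre
w=load('w5')
E
```

```text
mark/well/hinge [[ 0.42368624 -0.13372049  0.122     ]
 [ 0.46868897 -0.09454455  0.007     ]
 [ 0.57167206 -0.15821938  0.118     ]]
canister lid [ 0.724 -0.152  0.324] box [0.233 0.031] err 0.4
canister base [ 0.652 -0.076  0.209] box [0.15  0.094] err 2.1
knob [0.581 0.155 0.349] box [0.043 0.31 ] err 0.2
spout [ 0.761 -0.185 -0.05 ] box [0.275 0.005] err 3.9
machine corner [ 0.569 -0.366  0.072] box [ 0.115 -0.206] err 0.9
machine top black knob [ 0.546 -0.351  0.412] box [ 0.09  -0.195] err 0.7
red [ 0.608 -0.457  0.154] box [ 0.169 -0.289] err 0.3
```

```bash
python3 - <<'E'
from h import *
b=pickle.load(open('box.pkl','rb')); p0=np.array(read_state()['ee_pos']); print(p0)
def show(n,x,z): q=box2w(b,[[x,0,z]])[0]; print(n,q.round(4),'d',((q-p0)*100).round(2))
show('above',.11,.36); show('down',.11,.262)
for i,t in enumerate(np.r_[1.4,1.3,1.2,1.1,1.0,.9,.8,.7,.6,.5,.4,.3,.2,.1,.05]):
    s=.148+(.1645-.148)*(1.4-t)/1.4
    show('%.2f'%t,.084-s*np.cos(t)+.004*np.sin(t)+.0145,.118+s*np.sin(t)+.004*np.cos(t))
E
python3 -m crank '[{"fingers":-1,"travel":[0,0,5],"turn":0},{"fingers":-1,"travel":[0,0,9.7],"turn":0},{"fingers":-1,"travel":[4.5,1,9.7],"turn":0},{"fingers":-1,"travel":[9,1.6,9.7],"turn":0},{"fingers":-1,"travel":[12.5,1.8,9.7],"turn":0},{"fingers":-1,"travel":[12.5,1.8,9.7],"turn":0},{"fingers":-1,"travel":[12.5,1.8,9.7],"turn":0}]'
```

```text
[ 0.44686303 -0.18097637  0.26266987]
above [ 0.5973 -0.1625  0.36  ] d [15.05  1.85  9.73]
down [ 0.5973 -0.1625  0.262 ] d [15.05  1.85 -0.07]
1.40 [ 0.565  -0.1571  0.2645] d [11.82  2.39  0.19]
1.30 [ 0.5504 -0.1547  0.2628] d [1.035e+01 2.630e+00 1.000e-02]
1.20 [ 0.5359 -0.1523  0.2596] d [ 8.9   2.87 -0.31]
1.10 [ 0.5217 -0.1499  0.2549] d [ 7.48  3.1  -0.78]
1.00 [ 0.5079 -0.1477  0.2487] d [ 6.1   3.33 -1.4 ]
0.90 [ 0.4947 -0.1455  0.241 ] d [ 4.78  3.55 -2.16]
0.80 [ 0.4822 -0.1434  0.232 ] d [ 3.54  3.76 -3.06]
0.70 [ 0.4706 -0.1415  0.2217] d [ 2.38  3.95 -4.1 ]
0.60 [ 0.46   -0.1397  0.2102] d [ 1.32  4.12 -5.25]
0.50 [ 0.4505 -0.1382  0.1976] d [ 0.37  4.28 -6.51]
0.40 [ 0.4423 -0.1368  0.1839] d [-0.45  4.42 -7.88]
0.30 [ 0.4354 -0.1357  0.1694] d [-1.14  4.53 -9.33]
0.20 [ 0.43   -0.1348  0.1541] d [ -1.69   4.62 -10.85]
0.10 [ 0.426  -0.1341  0.1383] d [ -2.08   4.69 -12.44]
0.05 [ 0.4247 -0.1339  0.1302] d [ -2.22   4.71 -13.25]
clock: 18.35
ee_pos: [0.5722, -0.1628, 0.359]
eef_rot: [-2.388, -2.038, 0.002]
wrist_force: [-0.1, -0.2, 0.4]
grip_width: -0.0
finger_force: 0.0
```

```bash
python3 -m crank '[{"fingers":-1,"travel":[2.3,0.1,0],"turn":0},{"fingers":-1,"travel":[2.3,0.1,-2],"turn":0},{"fingers":-1,"travel":[2.3,0.1,-5],"turn":0},{"fingers":-1,"travel":[2.3,0.1,-8],"turn":0},{"fingers":-1,"travel":[2.3,0.1,-9.6],"turn":0},{"fingers":-1,"travel":[2.3,0.1,-9.6],"turn":0},{"fingers":-1,"travel":[2.3,0.1,-9.6],"turn":0},{"fingers":-1,"travel":[2.3,0.1,-9.6],"turn":0}]';  python3 -m crank '[{"fingers":-1,"travel":[0,0,0],"turn":0},{"fingers":-1,"travel":[0,0,0],"turn":0}]'
```

```text
clock: 19.15
ee_pos: [0.5956, -0.1634, 0.2661]
eef_rot: [2.39, 2.035, 0.002]
wrist_force: [-0.3, -0.5, -0.2]
grip_width: -0.001
finger_force: 0.0
clock: 19.35
ee_pos: [0.5957, -0.1634, 0.2655]
eef_rot: [2.39, 2.035, 0.002]
wrist_force: [0.0, 0.3, -0.1]
grip_width: 0.0
finger_force: 0.0
```

```bash
python3 -m crank '[{"fingers":-1,"travel":[-1,0.2,-0.1],"turn":0},{"fingers":-1,"travel":[-2,0.4,-0.1],"turn":0},{"fingers":-1,"travel":[-2.8,0.6,-0.1],"turn":0},{"fingers":-1,"travel":[-3.6,0.7,-0.2],"turn":0},{"fingers":-1,"travel":[-4.5,0.9,-0.3],"turn":0},{"fingers":-1,"travel":[-4.5,0.9,-0.3],"turn":0}]'
```

```text
clock: 19.95
ee_pos: [0.5488, -0.1539, 0.2612]
eef_rot: [-2.392, -2.036, 0.001]
wrist_force: [0.3, 0.1, 0.8]
grip_width: -0.003
finger_force: 0.4
```

```bash
python3 -m crank '[{"fingers":-1,"travel":[-1.4,0.2,-0.3],"turn":0},{"fingers":-1,"travel":[-2.8,0.5,-0.8],"turn":0},{"fingers":-1,"travel":[-4.2,0.7,-1.4],"turn":0},{"fingers":-1,"travel":[-4.2,0.7,-1.4],"turn":0}]'
```

```text
clock: 20.35
ee_pos: [0.5065, -0.1468, 0.2465]
eef_rot: [-2.391, -2.035, 0.002]
wrist_force: [0.0, -0.1, 1.6]
grip_width: -0.0
finger_force: 0.4
```

```bash
python3 -m crank '[{"fingers":-1,"travel":[-1.3,0.2,-0.8],"turn":0},{"fingers":-1,"travel":[-2.6,0.4,-1.7],"turn":0},{"fingers":-1,"travel":[-3.7,0.6,-2.7],"turn":0},{"fingers":-1,"travel":[-4.8,0.8,-3.8],"turn":0},{"fingers":-1,"travel":[-5.7,0.9,-5.1],"turn":0},{"fingers":-1,"travel":[-5.7,0.9,-5.1],"turn":0}]'; python3 - <<'E'
from h import *
a=snap('side','s6')['color'].astype(int); b=load('s5')['color'].astype(int)
# wood-coloured pixel stats in lid region
for im in(b,a):
    m=(im[...,0]-im[...,2]>50)&(im[...,0]>70); m[:130]=0;m[260:]=0;m[:,:300]=0;m[:,:300]=0;m[:,415:]=0; y,x=np.nonzero(m); print(len(x),x.min(),x.max(),y.min(),y.max(),x.mean(),y.mean())
E
```

```text
clock: 20.95
ee_pos: [0.4502, -0.1377, 0.1951]
eef_rot: [-2.391, -2.035, 0.001]
wrist_force: [0.2, 0.2, 0.9]
grip_width: -0.002
finger_force: 0.6
235 325 414 130 233 348.82553191489365 170.91914893617022
1566 318 414 156 233 353.10791826309065 184.41060025542785
```

```bash
python3 -m crank '[{"fingers":-1,"travel":[-0.8,0.1,-1.4],"turn":0},{"fingers":-1,"travel":[-1.5,0.2,-2.8],"turn":0},{"fingers":-1,"travel":[-2.1,0.3,-4.2],"turn":0},{"fingers":-1,"travel":[-2.4,0.4,-5.4],"turn":0},{"fingers":-1,"travel":[-2.4,0.4,-5.9],"turn":0},{"fingers":-1,"travel":[-2.4,0.4,-5.9],"turn":0}]';python3 -m crank '[{"fingers":-1,"travel":[-0.2,0,-0.3],"turn":0},{"fingers":-1,"travel":[-0.2,0,-0.6],"turn":0},{"fingers":-1,"travel":[-0.2,0,-0.6],"turn":0}]'
```

```text
clock: 21.6
ee_pos: [0.4271, -0.1343, 0.1368]
eef_rot: [-2.391, -2.036, 0.001]
wrist_force: [0.8, -0.4, 1.7]
grip_width: -0.001
finger_force: 0.8
clock: 21.9
ee_pos: [0.4253, -0.1342, 0.1311]
eef_rot: [2.392, 2.037, 0.0]
wrist_force: [1.3, -0.0, 2.0]
grip_width: -0.001
finger_force: 0.8
```

```bash
python3 -m crank '[{"fingers":-1,"travel":[-0.1,0,-0.2],"turn":0},{"fingers":-1,"travel":[-0.1,0,-0.4],"turn":0},{"fingers":-1,"travel":[-0.1,0,-0.6],"turn":0},{"fingers":-1,"travel":[-0.1,0,-0.6],"turn":0}]';python3 -m crank '[{"fingers":-1,"travel":[0,0,-0.15],"turn":0},{"fingers":-1,"travel":[0,0,-0.15],"turn":0}]';python3 -m crank '[{"fingers":-1,"travel":[0,0,-0.15],"turn":0},{"fingers":-1,"travel":[0,0,-0.15],"turn":0}]';python3 -m crank '[{"fingers":-1,"travel":[0,0,-0.1],"turn":0},{"fingers":-1,"travel":[0,0,-0.1],"turn":0}]'
```

```text
clock: 22.3
ee_pos: [0.4239, -0.1342, 0.1248]
eef_rot: [-2.392, -2.036, 0.001]
wrist_force: [1.1, -0.7, 2.0]
grip_width: -0.003
finger_force: 0.8
clock: 22.5
ee_pos: [0.4239, -0.1342, 0.1235]
eef_rot: [-2.392, -2.036, 0.001]
wrist_force: [-0.0, 0.5, 1.7]
grip_width: 0.0
finger_force: 1.3
clock: 22.7
ee_pos: [0.4239, -0.1342, 0.1221]
eef_rot: [-2.392, -2.036, 0.001]
wrist_force: [-1.0, -0.2, 5.0]
grip_width: 0.003
finger_force: 2.3
clock: 22.9
ee_pos: [0.4238, -0.1342, 0.1213]
eef_rot: [-2.392, -2.036, 0.001]
wrist_force: [-1.3, 0.6, 5.8]
grip_width: 0.006
finger_force: 3.0
```

```bash
python3 -m crank '[{"fingers":-1,"travel":[0,0,-0.15],"turn":0},{"fingers":-1,"travel":[0,0,-0.15],"turn":0}]';python3 -m crank '[{"fingers":-1,"travel":[0,0,-0.15],"turn":0},{"fingers":-1,"travel":[0,0,-0.15],"turn":0}]';python3 -m crank '[{"fingers":-1,"travel":[0,0,-0.1],"turn":0},{"fingers":-1,"travel":[0,0,-0.1],"turn":0}]'
```

```text
clock: 23.1
ee_pos: [0.4239, -0.1342, 0.1201]
eef_rot: [-2.392, -2.037, 0.001]
wrist_force: [-2.3, 0.3, 8.5]
grip_width: -0.001
finger_force: 4.0
clock: 23.3
ee_pos: [0.4239, -0.1342, 0.1189]
eef_rot: [-2.392, -2.037, 0.001]
wrist_force: [-2.0, 2.4, 10.5]
grip_width: 0.0
finger_force: 5.1
clock: 23.5
ee_pos: [0.4239, -0.1342, 0.1182]
eef_rot: [-2.392, -2.037, 0.001]
wrist_force: [-3.3, 1.2, 12.2]
grip_width: -0.004
finger_force: 6.3
```

```bash
python3 -m crank '[{"fingers":-1,"travel":[0,0,-0.07],"turn":0},{"fingers":-1,"travel":[0,0,-0.07],"turn":0}]';python3 -m crank '[{"fingers":-1,"travel":[0,0,-0.05],"turn":0},{"fingers":-1,"travel":[0,0,-0.05],"turn":0}]'
```

```text
clock: 23.7
ee_pos: [0.4239, -0.1342, 0.1176]
eef_rot: [-2.392, -2.037, 0.001]
wrist_force: [-3.3, 0.9, 12.7]
grip_width: -0.001
finger_force: 6.1
clock: 23.9
ee_pos: [0.4239, -0.1342, 0.1171]
eef_rot: [-2.392, -2.037, 0.001]
wrist_force: [-3.2, 2.3, 13.2]
grip_width: -0.001
finger_force: 6.5
```

```bash
python3 -m crank '[{"fingers":-1,"travel":[0,0,-0.06],"turn":0},{"fingers":-1,"travel":[0,0,-0.06],"turn":0}]';python3 -m crank '[{"fingers":-1,"travel":[0,0,-0.05],"turn":0},{"fingers":-1,"travel":[0,0,-0.05],"turn":0}]';python3 -m crank '[{"fingers":-1,"travel":[0,0,-0.05],"turn":0},{"fingers":-1,"travel":[0,0,-0.05],"turn":0}]'
```

```text
clock: 24.1
ee_pos: [0.424, -0.1342, 0.1167]
eef_rot: [-2.392, -2.037, 0.001]
wrist_force: [-3.8, 1.6, 14.3]
grip_width: -0.002
finger_force: 6.9
clock: 24.3
ee_pos: [0.424, -0.1342, 0.1162]
eef_rot: [-2.392, -2.037, 0.001]
wrist_force: [-4.6, 1.3, 14.1]
grip_width: 0.001
finger_force: 7.3
clock: 24.5
ee_pos: [0.424, -0.1342, 0.1159]
eef_rot: [2.392, 2.037, -0.001]
wrist_force: [-5.1, 1.8, 15.6]
grip_width: 0.001
finger_force: 7.7
```

```bash
python3 -m crank '[{"fingers":-1,"travel":[0,0,-0.05],"turn":0},{"fingers":-1,"travel":[0,0,-0.05],"turn":0}]';python3 -m crank '[{"fingers":-1,"travel":[0,0,-0.05],"turn":0},{"fingers":-1,"travel":[0,0,-0.05],"turn":0}]'
```

```text
clock: 24.7
ee_pos: [0.424, -0.1342, 0.1156]
eef_rot: [2.392, 2.037, -0.001]
wrist_force: [-4.1, 2.3, 16.6]
grip_width: 0.001
finger_force: 8.4
clock: 24.9
ee_pos: [0.424, -0.1343, 0.1154]
eef_rot: [2.392, 2.037, -0.001]
wrist_force: [-5.6, 2.1, 19.1]
grip_width: -0.001
finger_force: 9.6
```

That is the firm stop. Now I'll let up.

```bash
python3 -m crank '[{"fingers":-1,"travel":[0,0,0.3],"turn":0},{"fingers":-1,"travel":[0,0,0.6],"turn":0},{"fingers":-1,"travel":[0,0,0.9],"turn":0},{"fingers":-1,"travel":[0,0,1.4],"turn":0},{"fingers":-1,"travel":[0,0,1.4],"turn":0}]'; python3 -m crank '[{"fingers":-1,"travel":[0,0,1],"turn":0},{"fingers":-1,"travel":[0,0,2],"turn":0},{"fingers":-1,"travel":[0,0,2],"turn":0}]'
```

```text
clock: 25.4
ee_pos: [0.424, -0.1342, 0.1273]
eef_rot: [-2.392, -2.037, 0.0]
wrist_force: [0.5, -0.1, 0.9]
grip_width: 0.0
finger_force: 0.0
clock: 25.7
ee_pos: [0.4255, -0.1348, 0.1491]
eef_rot: [2.39, 2.035, 0.002]
wrist_force: [1.2, 0.2, 0.7]
grip_width: 0.001
finger_force: 0.0
```

```bash
python3 -m crank '[{"fingers":-1,"travel":[0,0,5],"turn":0},{"fingers":-1,"travel":[-3,0,10],"turn":0},{"fingers":-1,"travel":[-7,0,14],"turn":0},{"fingers":-1,"travel":[-8,-5,16],"turn":0},{"fingers":-1,"travel":[-8,-10,16],"turn":0},{"fingers":-1,"travel":[-8,-15,16],"turn":0},{"fingers":-1,"travel":[-8,-20,16],"turn":0},{"fingers":-1,"travel":[-8,-20,16],"turn":0}]'; python3 -m crank '[{"fingers":-1,"travel":[0,0,0],"turn":0},{"fingers":-1,"travel":[0,0,0],"turn":0},{"fingers":-1,"travel":[0,0,0],"turn":0},{"fingers":-1,"travel":[0,0,0],"turn":0}]'; python3 - <<'E'
from h import *
a=snap('side','s7')['color'].astype(int)
for k in('side','s2','s6'):
    d=np.abs(a-load(k)['color']).sum(2)[180:250,315:400]; print(k,d.mean(),(d>90).sum())
E
```

```text
clock: 26.5
ee_pos: [0.3441, -0.339, 0.3073]
eef_rot: [2.395, 2.03, -0.002]
wrist_force: [-0.1, 1.5, -0.3]
grip_width: 0.0
finger_force: 0.0
clock: 26.9
ee_pos: [0.3443, -0.3327, 0.3075]
eef_rot: [2.39, 2.039, 0.0]
wrist_force: [0.3, 0.2, 0.5]
grip_width: -0.0
finger_force: 0.0
side 16.407563025210084 7
s2 42.10084033613445 787
s6 53.50991596638656 1113
```

The box region in the side view matches the picture taken before the lid was opened, so the lid is latched shut. I'll hand in now.

```bash
python3 -c "
from rig import *
print(hand_in())"
```

```text
the job is handed in; nothing more can be done
None
```

The job is handed in: the tamper is seated upright in the empty well and the lid is latched shut again, but `hand_in()` returned no verdict; the highest reading on the lid was about 20 N against the 22 N limit, and the run took 27 s.

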